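# Open the colour-bar bin in the glass hot shop

### The job

Open the blue bin of colour bars: flip the sprung wire clip at each end outward off the lid so that it snaps over and hangs open, with the lid still in place, then lift the lid off and lay it flat, right way up, in the middle of the wooden board. Set it down rather than let it drop, and leave everything else on the bench where it is.

Things in the scene. Friction and masses are not known exactly. Their poses are not given: they have to be found in the camera images.
- bin: Blue bin full of glass bars, fixed; 150 mm (its x) by 200 (its y) by 105 high, walls 4 mm, shut by the grey lid. Origin: centre of its underside, z up. On the left or right of the bench; its y within 0.3 rad of world y. A wire clip is hinged on each y end: left on +y, right on -y; hinge pins along x, 112 mm from the middle in y, 72 mm above the bench
- clip_left (a joint): Angle (rad) of the clip on the bin's +y end: 0 closed, wire hooked over the lid's edge; grows as its top swings outward and down; 2.2 hangs open at its stop. An over-centre spring holds it shut below 0.5 (about 6 N outward on the tab starts it), then throws it open and keeps it there. Open, it reaches 176 mm from the bin's middle in y and down to 28 mm above the bench
- clip_right (a joint): The same for the clip on the bin's -y end; outward is towards the bin's -y
- clip_left_tab (a point): Middle of the left clip's orange tab: 46 mm wide (along the bin's x), 34 long, 5 thick. Closed, it leans 25 degrees outward from the lid's edge, its foot 119 and top edge 149 mm above the bench, its middle 103 mm from the bin's middle in y. At its foot the 5 mm wire crosses the lid, 96 mm from the middle, top at 119 mm, rising 3 mm as it swings. Push the inner face outward 10-25 mm above the lid
- clip_right_tab (a point): The same for the right clip
- lid: Loose grey lid, 0.25 to 0.5 kg: plate 162 mm (its x) by 212 (its y), 7 thick, over an 8 mm deep rib that drops inside the bin's walls with 3 mm of play. Origin: centre of the rib's underside, on which it stands when laid down; plate from 8 to 15 mm. On the bin its origin is 97 mm and the plate's top 112 mm above the bench; axes as the bin's
- lid_handle (a point): Middle of the grip bar of the lid's black bridge handle: bar 100 mm long (along the lid's y), 14 mm wide (along its x), 12 mm high, on a post at each end; 45 mm above the lid's origin, its underside 24 mm above the plate's top; free to both sides
- board: Bare, fixed wooden board for laying things off the steel bench: 210 mm (its x) by 270 mm (its y), 18 mm thick. Origin: centre of its underside, z up. It lies on the other side of the bench from the bin
- jar_red: Bystander: jar of red glass frit with a metal cap, 64 mm in diameter, 95 mm high, behind the bin. Origin: centre of its underside
- jar_green: Bystander: jar of green glass frit with a metal cap, 64 mm in diameter, 95 mm high, behind the bin. Origin: centre of its underside
- block: Bystander: glassblower's wooden block, a cup 90 mm in diameter and 50 mm high with a handle reaching 141 mm from its middle along its y, in front of the bin. Origin: centre of the cup's underside
- jacks: Bystander: steel jacks lying flat along their y, 220 mm long, 66 mm wide, 12 mm high, in front of the board. Origin: middle, on the bench
- paddle: Bystander: cork paddle lying flat along its y, 218 mm long, 75 mm wide, up to 17 mm high, behind the board. Origin: middle, on the bench
- vase: Bystander: finished glass vase, orange below and olive above, 108 mm in diameter, 185 mm high, at the back middle of the bench. Origin: centre of its underside
- mould: Bystander: brass optic mould, an open cup 90 mm in diameter and 85 mm high, at the far right of the bench. Origin: centre of its underside

How it is judged:
By the outcome, as a careful person would: the job done as asked, in the order asked, and still so for the second after the job is handed in, with the robot touching nothing.
It also fails if it takes over 58 s, if anything falls off the work surface, if the arm or the gripper's body presses on something with over 40 N, if the wrist force passes 120 N, or if a joint passes its speed limit or range.

### The arm

A 6-joint arm with a two-finger parallel gripper is mounted at the origin on the work surface. World frame = base frame: x ahead of the robot, y to its left, z up, the work surface at z = 0. Lengths are in mm, angles in rad, forces in N, time in s.
With the tool pointing down it reaches from about 350 to 875 mm from the base axis. Payload 4.2 kg.
Tool frame: the origin (TCP) lies on the mounting face of the last link; the fingertips stand 173 mm ahead of it and the grasp point (between the pads) lies 155 mm ahead of it (tcp_to_grasp is the distance from the TCP to the grasp point, in mm); z points along the fingers, y is the direction in which the jaws open and shut (so a half turn about z gives the same grasp; the last joint's range is limited). The gripper opens to 85 mm and grips with 20 to 120 N. Pads are 22 mm wide; open, the fingers measure 114 mm over their backs; the gripper's body (76 mm by 85 mm) begins 54 mm behind the grasp point. The pads swing forward as they close: fully open they stand 13 mm farther back than shut.
Start: joints at [1.504, 0.385, 0.008, 0, -1.194, -0.259], TCP at [200.009, 592.112, 404.712] pointing down, gripper open.
Joint ranges: [-3.14, 3.14], [-1.21, 2.06], [-1.07, 1.41], [-3.16, 2.05], [-2.99, -0.16], [-3.1, 3.1]. Speed limits (rad/s): [2.79, 2.79, 3.14, 3.14, 3.14, 3.14].

### API

Orientations are given as a unit quaternion [x, y, z, w].
In Python, from bench import * gives the robot as it stands. The module is installed in compiled form; this text tells all that it offers.
- The arm moves only by the tool apply_moves, never from a script. Its arguments are lists of equal length, an entry for each row: "fingers": the closure, from 0 (fully open) to 1 (shut); "dp": the shift along the world's x, y, z in cm, a list of three; "yaw": the turn about the world's z in degrees. A call has 1 to 10 rows; each row is the pose to reach, as a shift and turn from the pose measured when the call began; what a row does not reach only later rows make up. A row lasts 1/10 s, in which the tool goes at most 50 mm and 8.59 degrees, less where a joint would pass 70% of its speed; a pose out of reach is approached as far as the arm can. A call with a gripper value outside its range is refused whole. The fingers move at their own pace and stop on an object; the grip force is fixed at half the most. Time passes only in rows, so rows that repeat a pose let the fingers close. It gives the time, the measured TCP pose, the force and the opening at its end, in the units of the state.
- read_state(): the state, without advancing time (a new reading comes with each control period).
- get_image(name): name is "side" or "top"; returns a dict with "color" (400x640x3 uint8, blue, green, red), "mtx" (3x3 intrinsics, pixels), "camera_from_world" (4x4, takes a point from world to camera coordinates). Camera axes: x right, y down, z forward; pixel columns grow to the right and rows downward; lengths in mm; the calibration is good to about 2 mm. A picture is of the moment at which its call begins. There is no depth.
- job_done(): hands the job in, once; it reports no verdict.
The state is a dict: "clock": time; "joints": joint angles; "joint_vel": joint speeds; "joint_efforts": joint torques, N m; "position": TCP position; "ee_rot": TCP orientation; "contact_force": force on the tool from outside, world axes, zero at the start; "wrist_torque": the same for the moment, N m; "gripper_width": finger opening in mm.
Only numpy, scipy, OpenCV 4.12 (cv2) and the standard library are available. Lean on these libraries where they do the work, as an engineer would, in place of code of your own. Each camera call takes 0.05 s, during which the arm holds its last target. There are 200 camera calls.

## Working session

There is one attempt and no reset: what is moved stays moved. The work goes in short steps, Python scripts to look and compute and a tool call to move; the robot and the scene stay as the last step left them, time stands still between calls to the robot, and variables do not carry over. Pictures are saved under pics/ and viewed, about 8 in all and at most 12, crops included, and the job is handed in when it is done.

Besides the shell and the picture viewer there is one more tool, called after ">>>" as name(argument=value, ...), one argument or row to a line, values as JSON. apply_moves: Moves the arm, as the interface text tells. Its arguments: {"type":"object","properties":{"fingers":{"type":"array","items":{"type":"number"}},"dp":{"type":"array","items":{"type":"array","items":{"type":"number"}}},"yaw":{"type":"array","items":{"type":"number"}}},"required":["fingers","dp","yaw"]}

```bash
mkdir -p pics
cat > h.py <<'E'
from bench import *
import numpy as np, cv2
def ray(im,u,v):
    M=np.linalg.inv(im["camera_from_world"]); d=M[:3,:3]@np.linalg.inv(im["mtx"])@[u,v,1]; return M[:3,3],d/np.linalg.norm(d)
def onz(im,u,v,z):
    o,d=ray(im,u,v); return o+d*(z-o[2])/d[2]
def cross(a,b):
    (o1,d1),(o2,d2)=a,b
    s=np.linalg.lstsq(np.c_[d1,-d2],o2-o1,rcond=None)[0]
    p,q=o1+s[0]*d1,o2+s[1]*d2; return (p+q)/2,np.linalg.norm(p-q)
def proj(im,P):
    T=np.array(im["camera_from_world"]); c=T[:3,:3]@P+T[:3,3]; p=np.array(im["mtx"])@c; return p[:2]/p[2]
E
python3 - <<'E'
from h import *
for n in ("side","top"):
    i=get_image(n); cv2.imwrite(f"pics/{n}0.png",i["color"]); np.savez(f"{n}0.npz",**i)
    M=np.linalg.inv(i["camera_from_world"]);print(n,M[:3,3].round(),M[:3,2].round(2))
s=read_state();print(s)
E
```

```text
side [528. 904. 807.] [ 0.03 -0.82 -0.57]
top [ 418.  -91. 1076.] [ 0.13  0.   -0.99]
{'clock': 0.1, 'joints': array([ 1.50360409e+00,  3.85472376e-01,  6.77578229e-03, -4.25133068e-04,
       -1.19400352e+00, -2.58582134e-01]), 'joint_vel': array([ 0.00020293, -0.00288037,  0.00553668,  0.0014925 ,  0.00026922,
       -0.0008164 ]), 'joint_efforts': array([-8.03148178e-04, -3.93323457e+01,  1.88924879e+01,  4.19791594e+00,
       -2.65350121e-03,  7.69161119e-06]), 'position': array([199.94751621, 591.96420705, 403.7417091 ]), 'ee_rot': array([ 9.86750005e-01, -1.62245132e-01, -1.05723753e-04,  9.66418681e-04]), 'contact_force': array([-0.75983946,  0.00789591,  0.01479643]), 'wrist_torque': array([ 0.02527188,  0.02237901, -0.04895025]), 'gripper_width': 85.53670204395254}
```

View pics/top0.png

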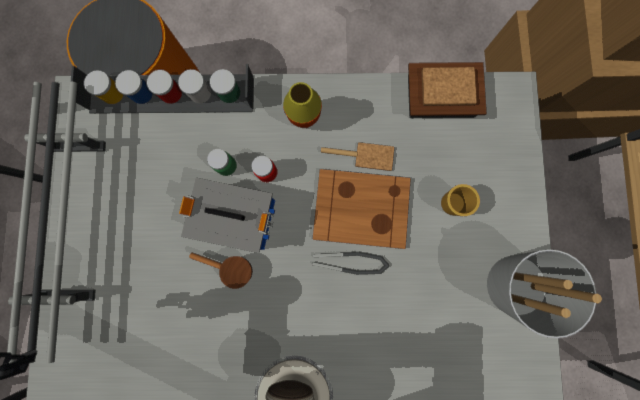

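View pics/side0.png

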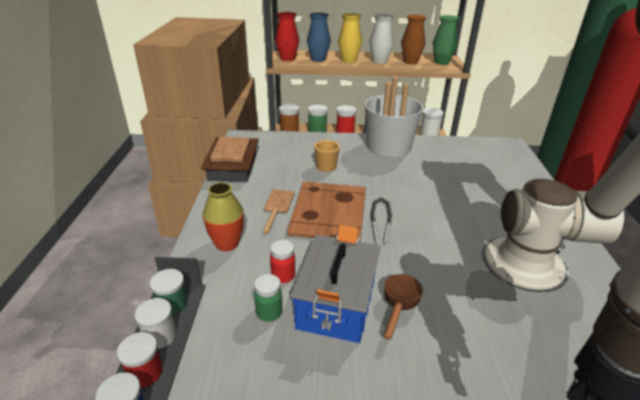

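The top view shows the bin left of the middle: left tab at (187,206), right tab at (264,222), handle at (225,213) and board at (362,209). The side view shows the left tab near (328,295), the right tab at (348,234), the handle at (338,263) and the board at (328,210). Next I'll measure these with masks.

```bash
cat > m.py <<'E'
from h import *
def comps(im,mask,box,amin):
    x0,y0,x1,y1=box; m=np.zeros_like(mask); m[y0:y1,x0:x1]=mask[y0:y1,x0:x1]
    n,l,s,c=cv2.connectedComponentsWithStats(m.astype(np.uint8))
    out=[]
    for k in range(1,n):
        if s[k,4]>=amin:
            ct=max(cv2.findContours((l==k).astype(np.uint8),0,1)[0],key=cv2.contourArea)
            out.append((c[k].round(1),s[k,4],cv2.minAreaRect(ct)))
    return out
E
python3 - <<'E'
from m import *
T=dict(np.load("top0.npz"));S=dict(np.load("side0.npz"))
for n,im,ob,hb,bb in (("top",T,(170,180,285,250),(195,195,255,230),(300,160,420,255)),("side",S,(300,220,370,310),(325,240,350,285),(285,175,370,245))):
    hsv=cv2.cvtColor(im["color"],cv2.COLOR_BGR2HSV); h,s,v=cv2.split(hsv)
    print(n,"orange",*[(c,a) for c,a,r in comps(im,(h>7)&(h<20)&(s>190)&(v>130),ob,15)],sep="\n ")
    print("black",*comps(im,(v<50),hb,20),sep="\n ")
    if n=="top":
        print("board",*comps(im,(h<20)&(s>80)&(v>50),bb,800),sep="\n ")
        print("grey lid",*comps(im,(s<40)&(v>60)&(v<130),(165,165,285,260),300),sep="\n ")
    else: print("board",*comps(im,(h<20)&(s>80)&(v>50),bb,800),sep="\n ")
t=cv2.resize(T["color"][150:265,160:430],None,fx=2.9,fy=2.9,interpolation=cv2.INTER_CUBIC)
s=cv2.resize(S["color"][175:350,260:400],None,fx=3.4,fy=3.4,interpolation=cv2.INTER_CUBIC)
cv2.imwrite("pics/t1.png",t);cv2.imwrite("pics/s1.png",s)
E
```

```text
top
 orange
 (array([262.4, 221.7]), np.int32(80))
black
 (array([224.9, 213.5]), np.int32(215), ((224.51844787597656, 213.41299438476562), (40.43368148803711, 5.63225793838501), 11.9761323928833))
board
 (array([361.7, 208.5]), np.int32(6593), ((361.9653625488281, 208.3465576171875), (93.33448791503906, 71.34416961669922), 5.710593223571777))
grey lid
 (array([229.8, 211.2]), np.int32(7653), ((225.0, 212.0), (94.0, 118.0), 90.0))
side
 orange
 (array([328.4, 296. ]), np.int32(50))
black
 (array([337.1, 262.7]), np.int32(237), ((337.2276306152344, 262.9192810058594), (7.918963432312012, 39.559303283691406), 16.50436019897461))
board
 (array([328.2, 211.5]), np.int32(3747), ((326.40093994140625, 210.88043212890625), (73.16039276123047, 57.556312561035156), 7.471559047698975))
```

View pics/t1.png

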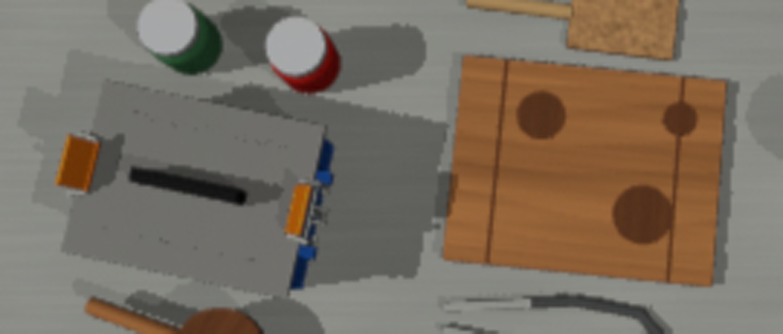

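View pics/s1.png

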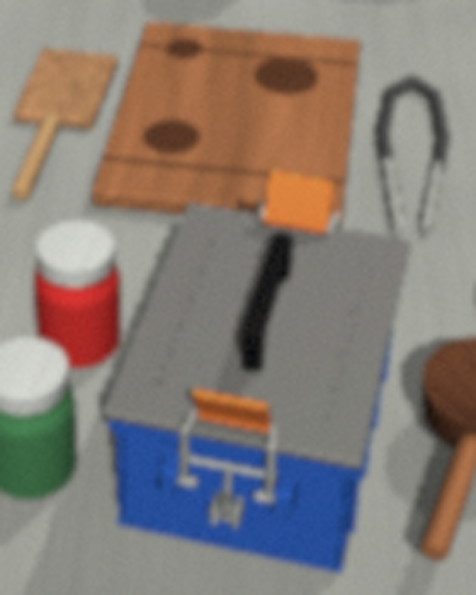

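The crops show all four lid corners and the tabs in both views. The handle runs (130,175)–(245,197) in the top crop and (282,240)–(252,360) in the side crop. Board corners are clear in the top view, and three show in the side view. I'll triangulate these.

Run:
```python
from m import *
T=dict(np.load("top0.npz"));S=dict(np.load("side0.npz"))
t=lambda u,v:(u/2.9+160-.3,v/2.9+150-.3)
s=lambda u,v:(u/3.4+260-.3,v/3.4+175-.3)
L={"l++":((105,80),(105,412)),"l+-":((325,124),(188,207)),"l--":((293,290),(408,240)),"l-+":((62,250),(358,465)),
"tabL":((78,163),(230,410)),"tabR":((301,211),(300,200)),"h+":((130,175),(251,360)),"h-":((245,197),(282,240)),
"b++":((462,55),(93,203)),"b+-":((727,80),(145,23)),"b--":((712,286),(358,42))}
P={}
for k,(a,b) in L.items():
    P[k],g=cross(ray(T,*t(*a)),ray(S,*s(*b))); print(k,P[k].round(1),"gap",round(g,1))
lc=[onz(T,*t(*L[k][0]),112) for k in("l++","l+-","l--","l-+")]
bc=[onz(T,*t(*p),18) for p in((462,55),(727,80),(712,286),(442,258))]
for n,c in(("lid",lc),("board",bc)):
    c=np.array(c)[:,:2]; ctr=c.mean(0); y=(c[0]-c[1]+c[3]-c[2])/2
    print(n,ctr.round(1),"yaw deg",np.degrees(np.arctan2(-y[0],y[1])).round(2),"sides",[np.linalg.norm(c[i]-c[(i+1)%4]).round() for i in range(4)])
hm=onz(T,224.9,213.5,142+6); print("handle mask top at z148",hm.round(1))
print("cross mask",cross(ray(T,224.7,213.4),ray(S,337.2,262.9)))
y=P["h+"]-P["h-"];print("handle",np.linalg.norm(y),np.degrees(np.arctan2(-y[0],y[1])), (P["h+"]+P["h-"])/2)
d=P["tabL"]-P["tabR"];print("tabs",np.linalg.norm(d),np.degrees(np.arctan2(-d[0],d[1])),(P["tabL"]+P["tabR"])/2)
from scipy.spatial.transform import Rotation as R
print(R.from_quat(read_state()["ee_rot"]).as_matrix().round(3))
```

```text
l++ [600.5 255.2 110.6] gap 1.2
l+- [558.   50.3 108.1] gap 1.2
l-- [403.1  78.2 108. ] gap 6.7
l-+ [444.8 288.9 109.7] gap 1.6
tabL [522.2 269.2 131.4] gap 1.6
tabR [477.   67.4 131.9] gap 0.8
h+ [510.6 223.1 127.9] gap 0.2
h- [490.  116.8 136.3] gap 1.6
b++ [642.8 -75.6   5.9] gap 2.9
b+- [ 615.2 -346.1   13.5] gap 1.1
b-- [ 407.5 -323.4   14.2] gap 2.0
lid [502.3 167.3] yaw deg -10.92 sides [np.float64(209.0), np.float64(154.0), np.float64(214.0), np.float64(160.0)]
board [ 524.5 -199.5] yaw deg -6.1 sides [np.float64(271.0), np.float64(208.0), np.float64(269.0), np.float64(207.0)]
handle mask top at z148 [499.3 163.9 148. ]
cross mask (array([502.08031264, 169.47140585, 129.37976227]), np.float64(1.8530028973729764))
handle 108.62847377929575 -10.945662434083514 [500.28471775 169.94504207 132.09095142]
tabs 206.84711197867568 -12.596878996968963 [499.60294375 168.30207191 131.64321759]
[[ 0.947 -0.32  -0.001]
 [-0.32  -0.947 -0.002]
 [ 0.     0.002 -1.   ]]
```

Checks agree:
- **Bin:** centre about (500.5,168), yaw about -11.3°. Lid top triangulates to about 109 mm and tabs to about 131 mm, against 112 and 134 in the text.
- **Board:** centre (524.5,-199.5), yaw -6.1°.

I'll keep the jaws along the bin's x throughout. First I go above the left clip, with the fingers shut.

>>> apply_moves(
  fingers=[1, 1, 1, 1, 1, 1, 1, 1, 1, 1],
  dp=[
    [31.5, -35.3, -3],
    [31.5, -35.3, -3],
    [31.5, -35.3, -3],
    [31.5, -35.3, -3],
    [31.5, -35.3, -3],
    [31.5, -35.3, -3],
    [31.5, -35.3, -3],
    [31.5, -35.3, -3],
    [31.5, -35.3, -3],
    [31.5, -35.3, -3],
  ],
  yaw=[-82.6, -82.6, -82.6, -82.6, -82.6, -82.6, -82.6, -82.6, -82.6, -82.6],
)

```text
clock: 1.1
position: [516.6, 236.0, 372.8]
ee_rot: [-0.631, 0.776, 0.001, -0.002]
contact_force: [-0.0, 0.2, -0.5]
gripper_width: 0.1
```

```bash
cat > st.py <<'E'
from h import *
from scipy.spatial.transform import Rotation as R
def st():
    s=read_state(); M=R.from_quat(s["ee_rot"]).as_matrix()
    print(round(s["clock"],2),s["position"].round(1),"yaw_y",np.degrees(np.arctan2(M[1,1],M[0,1])).round(1),"F",s["contact_force"].round(1),"w",round(s["gripper_width"],1),"j",s["joints"].round(2))
    return s
if __name__=="__main__": st()
E
python3 st.py
```

```text
1.1 [516.6 236.  372.8] yaw_y 168.3 F [-0.   0.2 -0.5] w 0.1 j [ 0.71  0.31 -0.18 -0.   -1.08 -0.92]
```

>>> apply_moves(
  fingers=[1, 1, 1, 1, 1],
  dp=[
    [-0.2, 0.3, -2],
    [-0.2, 0.3, -4],
    [-0.2, 0.3, -6],
    [-0.2, 0.3, -7.3],
    [-0.2, 0.3, -7.3],
  ],
  yaw=[0.4, 0.4, 0.4, 0.4, 0.4],
)

```text
clock: 1.6
position: [514.1, 238.7, 297.6]
ee_rot: [-0.634, 0.774, 0.001, -0.004]
contact_force: [0.2, 0.4, -0.4]
gripper_width: 0.4
```

```bash
cat > pic.py <<'E'
from st import *
import sys
st(); k=sys.argv[1]
S=get_image("side");T=get_image("top")
np.savez(f"side{k}.npz",**S);np.savez(f"top{k}.npz",**T)
a=cv2.resize(S["color"][150:350,240:440],(560,560),interpolation=cv2.INTER_CUBIC)
if len(sys.argv)>2: a=np.hstack([cv2.resize(S["color"][175:350,260:400],(400,500),interpolation=cv2.INTER_CUBIC),cv2.resize(T["color"][140:290,165:285],(400,500),interpolation=cv2.INTER_CUBIC)])
cv2.imwrite(f"pics/p{k}.png",a)
E
python3 pic.py 1 b
```

```text
1.6 [514.1 238.7 297.6] yaw_y 168.6 F [ 0.2  0.4 -0.4] w 0.4 j [ 0.72  0.39 -0.28 -0.   -0.91 -0.92]
```

View pics/p1.png

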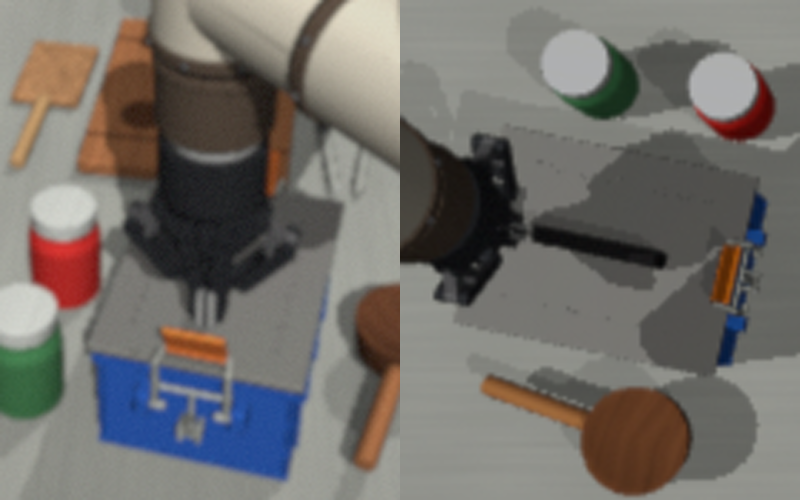

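The shut fingertips are just inside the left tab and centred on it, clear of the handle. I push outward along the bin's +y.

>>> apply_moves(
  fingers=[1, 1, 1, 1, 1, 1, 1, 1, 1, 1],
  dp=[
    [0.2, 1, 0.1],
    [0.3, 1.6, 0.1],
    [0.4, 2.2, 0.1],
    [0.6, 2.8, 0.1],
    [0.7, 3.4, 0.1],
    [0.8, 4, 0.1],
    [0.9, 4.6, 0.1],
    [1, 5.2, 0.1],
    [1.1, 5.7, 0.1],
    [1.1, 5.7, 0.1],
  ],
  yaw=[0, 0, 0, 0, 0, 0, 0, 0, 0, 0],
)

```text
clock: 2.7
position: [525.8, 297.3, 300.7]
ee_rot: [-0.634, 0.773, 0.001, -0.001]
contact_force: [-0.9, -0.3, -0.4]
gripper_width: 0.1
```

>>> apply_moves(
  fingers=[1, 1, 1, 1, 1],
  dp=[
    [0, 0, 2],
    [0, 0, 4],
    [0, 0, 6],
    [0, 0, 8],
    [0, 0, 8],
  ],
  yaw=[0, 0, 0, 0, 0],
)

```text
clock: 3.2
position: [526.2, 297.6, 383.8]
ee_rot: [-0.634, 0.773, 0.0, 0.002]
contact_force: [1.0, 0.0, 0.3]
gripper_width: -0.5
```

```bash
python3 st.py
```

```text
3.2 [526.2 297.6 383.8] yaw_y 168.8 F [1.  0.  0.3] w -0.5 j [ 0.78  0.36 -0.08 -0.   -1.13 -0.98]
```

>>> apply_moves(
  fingers=[1, 1, 1, 1, 1, 1],
  dp=[
    [-1, -5, 0],
    [-2, -10, 0],
    [-3, -15, 0],
    [-4, -20, 0],
    [-4, -20, 0],
    [-4, -20, 0],
  ],
  yaw=[0, 0, 0, 0, 0, 0],
)

```text
clock: 3.8
position: [485.8, 96.4, 383.4]
ee_rot: [-0.634, 0.774, 0.001, 0.001]
contact_force: [0.4, 0.2, 0.4]
gripper_width: 0.1
```

>>> apply_moves(
  fingers=[1, 1, 1, 1, 1, 1],
  dp=[
    [0, 0, -2],
    [0, 0, -4],
    [0, 0, -6],
    [0, 0, -8],
    [0, 0, -8.4],
    [0, 0, -8.4],
  ],
  yaw=[0, 0, 0, 0, 0, 0],
)

```text
clock: 4.4
position: [486.1, 97.4, 298.6]
ee_rot: [-0.634, 0.773, 0.001, 0.001]
contact_force: [0.4, 0.3, 0.9]
gripper_width: -0.3
```

```bash
python3 pic.py 2 b
```

```text
4.4 [486.1  97.4 298.6] yaw_y 168.7 F [0.4 0.3 0.9] w -0.3 j [ 0.53  0.28 -0.45 -0.   -0.84 -0.72]
```

View pics/p2.png

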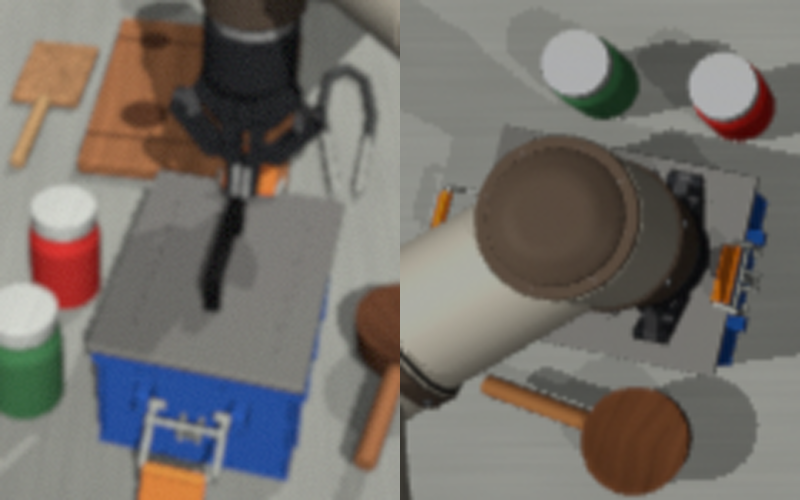

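The left clip hangs open, and the fingers are inside the right tab. I push along the bin's -y.

>>> apply_moves(
  fingers=[1, 1, 1, 1, 1, 1, 1, 1, 1, 1],
  dp=[
    [-0.4, -1, 0.1],
    [-0.5, -1.6, 0.1],
    [-0.6, -2.2, 0.1],
    [-0.8, -2.8, 0.1],
    [-0.9, -3.4, 0.1],
    [-1, -4, 0.1],
    [-1.1, -4.6, 0.1],
    [-1.2, -5.2, 0.1],
    [-1.3, -5.7, 0.1],
    [-1.3, -5.7, 0.1],
  ],
  yaw=[0, 0, 0, 0, 0, 0, 0, 0, 0, 0],
)

```text
clock: 5.5
position: [473.1, 39.3, 300.8]
ee_rot: [-0.634, 0.774, 0.0, 0.002]
contact_force: [-0.3, -0.1, -0.6]
gripper_width: -0.1
```

>>> apply_moves(
  fingers=[1, 1, 1, 1, 1],
  dp=[
    [0, 0, 3],
    [0, 0, 6],
    [0, 0, 9],
    [0, 0, 9],
    [0, 0, 9],
  ],
  yaw=[0, 0, 0, 0, 0],
)

```text
clock: 6.0
position: [472.9, 39.3, 391.0]
ee_rot: [-0.634, 0.774, 0.001, 0.002]
contact_force: [0.3, -0.6, -0.3]
gripper_width: -0.0
```

>>> apply_moves(
  fingers=[0.3, 0.3, 0.3, 0.3, 0.3, 0.3],
  dp=[
    [0, -5, 0],
    [0, -10, 0],
    [0, -15, 0],
    [0, -20, 0],
    [0, -22, 0],
    [0, -22, 0],
  ],
  yaw=[0, 0, 0, 0, 0, 0],
)

```text
clock: 6.6
position: [472.5, -183.0, 389.0]
ee_rot: [-0.632, 0.775, 0.002, 0.001]
contact_force: [-0.4, -0.1, -1.0]
gripper_width: 59.9
```

```bash
python3 pic.py 3 b
```

```text
6.6 [ 472.5 -183.   389. ] yaw_y 168.4 F [-0.4 -0.1 -1. ] w 59.9 j [-0.05  0.2  -0.3  -0.   -1.08 -0.15]
```

View pics/p3.png

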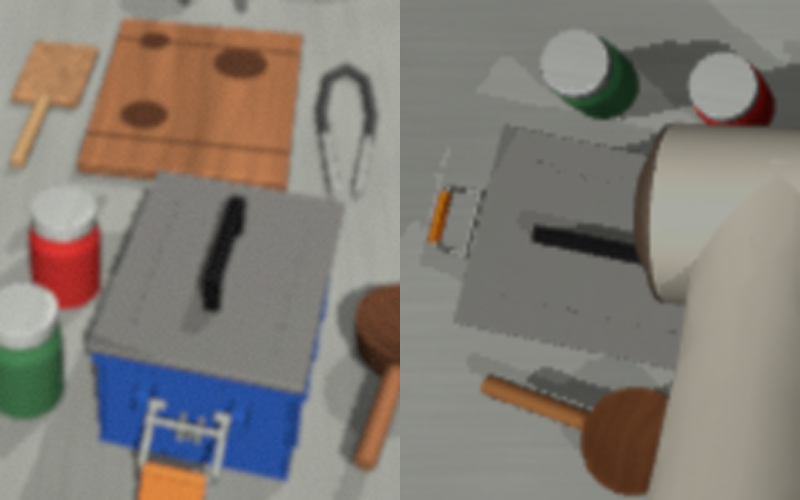

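The right tab no longer stands above the lid and the lid hasn't moved, so both clips are open. Next I move over the handle and down.

>>> apply_moves(
  fingers=[0.3, 0.3, 0.3, 0.3, 0.3, 0.3, 0.3, 0.3, 0.3, 0.3],
  dp=[
    [0.4, 5, 0],
    [0.8, 10, 0],
    [1.2, 15, 0],
    [1.6, 20, 0],
    [2, 25, 0],
    [2.4, 30, 0],
    [2.7, 33, 0],
    [2.8, 35.1, 0],
    [2.8, 35.1, 0],
    [2.8, 35.1, 0],
  ],
  yaw=[0.3, 0.3, 0.3, 0.3, 0.3, 0.3, 0.3, 0.3, 0.3, 0.3],
)

```text
clock: 7.7
position: [499.8, 171.2, 389.0]
ee_rot: [-0.636, 0.772, 0.002, 0.0]
contact_force: [-0.4, -0.3, 0.9]
gripper_width: 59.8
```

>>> apply_moves(
  fingers=[0.3, 0.3, 0.3, 0.3, 0.3, 0.3, 0.3],
  dp=[
    [0, 0, -2],
    [0, 0, -4],
    [0, 0, -6],
    [0, 0, -7.5],
    [0, 0, -8.5],
    [0, 0, -9.3],
    [0, 0, -9.3],
  ],
  yaw=[0, 0, 0, 0, 0, 0, 0],
)

```text
clock: 8.4
position: [499.6, 170.8, 295.2]
ee_rot: [-0.636, 0.772, 0.002, -0.0]
contact_force: [-0.3, -0.3, -0.0]
gripper_width: 59.7
```

```bash
python3 pic.py 4 b
```

```text
8.4 [499.6 170.8 295.2] yaw_y 169.0 F [-0.3 -0.3 -0. ] w 59.7 j [ 0.64  0.33 -0.38 -0.01 -0.86 -0.83]
```

View pics/p4.png

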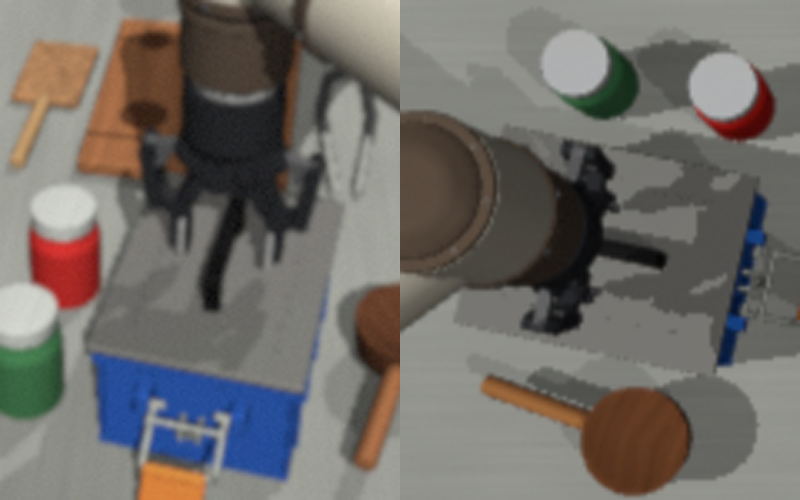

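Both clips are seen hanging open, and the fingers straddle the handle bar. I close and lift slowly.

>>> apply_moves(
  fingers=[1, 1, 1, 1, 1, 1, 1, 1],
  dp=[
    [0, 0, 0],
    [0, 0, 0],
    [0, 0, 0],
    [0, 0, 0],
    [0, 0, 0],
    [0, 0, 0],
    [0, 0, 0],
    [0, 0, 0],
  ],
  yaw=[0, 0, 0, 0, 0, 0, 0, 0],
)

```text
clock: 9.3
position: [500.1, 171.3, 297.1]
ee_rot: [-0.636, 0.772, 0.002, 0.001]
contact_force: [-2.2, 0.1, 5.4]
gripper_width: 12.8
```

>>> apply_moves(
  fingers=[1, 1, 1, 1, 1, 1, 1, 1, 1, 1],
  dp=[
    [0, 0, 0.3],
    [0, 0, 0.8],
    [0, 0, 1.5],
    [0, 0, 2.5],
    [0, 0, 4],
    [0, 0, 6],
    [0, 0, 8],
    [0, 0, 9.5],
    [0, 0, 10],
    [0, 0, 10],
  ],
  yaw=[0, 0, 0, 0, 0, 0, 0, 0, 0, 0],
)

```text
clock: 10.3
position: [500.0, 171.2, 397.9]
ee_rot: [-0.636, 0.772, 0.002, 0.002]
contact_force: [-0.5, -0.2, -4.5]
gripper_width: 12.5
```

```bash
python3 st.py
```

```text
10.3 [500.  171.2 397.9] yaw_y 169.0 F [-0.5 -0.2 -4.5] w 12.5 j [ 0.64  0.23 -0.24 -0.   -1.1  -0.83]
```

The lid is held and lifted (4.5 N, width 12.5 mm). I carry it over the board, turning +5.2°.

>>> apply_moves(
  fingers=[1, 1, 1, 1, 1, 1, 1, 1, 1, 1],
  dp=[
    [0.1, -2, 0],
    [0.4, -6, 0],
    [0.7, -10, 0],
    [1, -14, 0],
    [1.2, -18, 0],
    [1.5, -22, 0],
    [1.8, -26, 0],
    [2, -30, 0],
    [2.2, -34, 0],
    [2.4, -36.8, 0],
  ],
  yaw=[0, 0.5, 1, 1.5, 2, 3, 4, 5, 5.2, 5.2],
)

```text
clock: 11.3
position: [523.5, -199.0, 396.4]
ee_rot: [-0.67, 0.743, 0.003, 0.001]
contact_force: [0.4, 0.7, -3.4]
gripper_width: 13.0
```

>>> apply_moves(
  fingers=[1, 1, 1, 1, 1, 1, 1, 1, 1, 1],
  dp=[
    [0, 0, -1],
    [0, 0, -3],
    [0, 0, -5],
    [0, 0, -8],
    [0, 0, -10],
    [0, 0, -12],
    [0, 0, -14],
    [0, 0, -15],
    [0, 0, -15],
    [0, 0, -15],
  ],
  yaw=[0, 0, 0, 0, 0, 0, 0, 0, 0, 0],
)

```text
clock: 12.3
position: [523.9, -198.8, 246.6]
ee_rot: [-0.67, 0.742, 0.003, 0.001]
contact_force: [0.3, 0.2, -2.9]
gripper_width: 12.8
```

Run:
```python
from st import *
st();S=get_image("side");T=get_image("top");np.savez("side5.npz",**S);np.savez("top5.npz",**T)
cv2.imwrite("pics/p5.png",np.hstack([cv2.resize(S["color"][150:270,265:405],(400,343),interpolation=cv2.INTER_CUBIC),cv2.resize(T["color"][150:270,295:435],(400,343),interpolation=cv2.INTER_CUBIC)]))
```

```text
12.3 [ 523.9 -198.8  246.6] yaw_y 174.1 F [ 0.3  0.2 -2.9] w 12.8 j [-0.07  0.44 -0.35 -0.01 -0.78 -0.02]
```

View pics/p5.png

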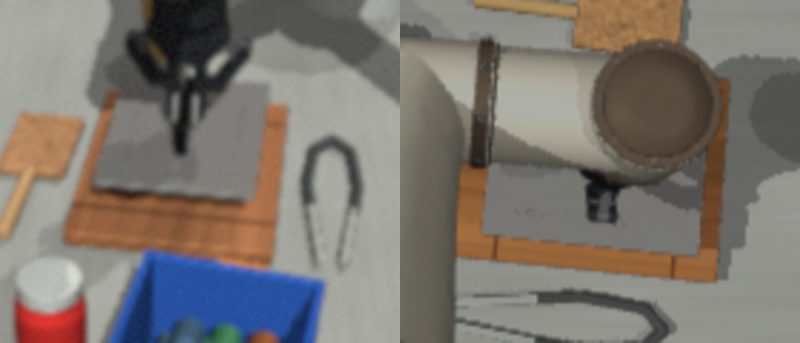

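The lid hangs level, about 30 mm above the board. Its near corners are at (483,232) and (700,255) in the top half, so I check its centring from them.

Run:
```python
from h import *
T=dict(np.load("top5.npz"));S=dict(np.load("side5.npz")); f=140/400
t=lambda u,v:(u*f+295-.3,v*f+150-.3)
a=onz(T,*t(83,232),61) if 0 else onz(T,*t(483-400,232),61); b=onz(T,*t(300,255),61)
d=a-b; u=d/np.linalg.norm(d); x=np.array([u[1],-u[0],0])
print("top",a.round(1),b.round(1),np.linalg.norm(d).round(1),"yaw",np.degrees(np.arctan2(-u[0],u[1])).round(1),"centre",((a+b)/2+81*x).round(1))
s=lambda u,v:(u*f+265-.3,v*f+150-.3)
c=[onz(S,*s(*p),61) for p in((118,82),(270,84),(252,199),(93,190))]
print("side",np.round(c,1).tolist(),np.mean(c,0).round(1))
```

```text
top [456.4 -88.6  61. ] [ 432.8 -298.6   61. ] 211.4 yaw -6.4 centre [ 525.1 -202.7   61. ]
side [[600.2, -290.3, 61.0], [431.6, -296.3, 61.0], [457.2, -83.8, 61.0], [612.7, -89.5, 61.0]] [ 525.4 -190.    61. ]
```

The top view puts the lid centre at (525,-203), against (524.5,-199.5) for the board, so I shift +2 mm in y. The side estimate uses the hidden far corner and is less reliable. Now I lower it gently.

>>> apply_moves(
  fingers=[1, 1, 1, 1, 1, 1, 1, 1, 1, 1],
  dp=[
    [0, 0.2, -0.5],
    [0, 0.2, -1],
    [0, 0.2, -1.5],
    [0, 0.2, -2],
    [0, 0.2, -2.3],
    [0, 0.2, -2.5],
    [0, 0.2, -2.6],
    [0, 0.2, -2.7],
    [0, 0.2, -2.75],
    [0, 0.2, -2.75],
  ],
  yaw=[0, 0, 0, 0, 0, 0, 0, 0, 0, 0],
)

```text
clock: 13.4
position: [524.1, -196.9, 220.1]
ee_rot: [-0.67, 0.742, 0.002, 0.002]
contact_force: [-0.5, -0.3, -3.9]
gripper_width: 13.3
```

```bash
python3 st.py
```

```text
13.4 [ 524.1 -196.9  220.1] yaw_y 174.1 F [-0.5 -0.3 -3.9] w 13.3 j [-0.07  0.48 -0.37 -0.01 -0.72 -0.02]
```

Still hanging (-3.9 N), so I lower in 0.5 mm rows.

>>> apply_moves(
  fingers=[1, 1, 1, 1, 1, 1],
  dp=[
    [0, 0, -0.05],
    [0, 0, -0.1],
    [0, 0, -0.15],
    [0, 0, -0.2],
    [0, 0, -0.2],
    [0, 0, -0.2],
  ],
  yaw=[0, 0, 0, 0, 0, 0],
)

```text
clock: 14.0
position: [524.1, -196.9, 218.2]
ee_rot: [-0.67, 0.742, 0.002, 0.002]
contact_force: [-0.6, 0.3, -3.1]
gripper_width: 13.0
```

>>> apply_moves(
  fingers=[1, 1, 1, 1, 1],
  dp=[
    [0, 0, -0.05],
    [0, 0, -0.1],
    [0, 0, -0.15],
    [0, 0, -0.15],
    [0, 0, -0.15],
  ],
  yaw=[0, 0, 0, 0, 0],
)

```text
clock: 14.5
position: [524.1, -196.9, 218.1]
ee_rot: [-0.67, 0.742, 0.002, 0.002]
contact_force: [-4.0, 3.4, 6.7]
gripper_width: 13.0
```

Contact: the force went from -3 to +6.7 N, so the lid is resting. I release and rise.

>>> apply_moves(
  fingers=[0.6, 0.4, 0.3, 0.3, 0.3, 0.3],
  dp=[
    [0, 0, 0],
    [0, 0, 0],
    [0, 0, 0],
    [0, 0, 0],
    [0, 0, 0],
    [0, 0, 0],
  ],
  yaw=[0, 0, 0, 0, 0, 0],
)

```text
clock: 15.1
position: [524.1, -196.9, 218.0]
ee_rot: [-0.67, 0.742, 0.002, 0.002]
contact_force: [0.2, -0.2, -0.8]
gripper_width: 59.7
```

>>> apply_moves(
  fingers=[0.3, 0.3, 0.3, 0.3, 0.3, 0.3, 0.3, 0.3, 0.3, 0.3],
  dp=[
    [0, 0, 1],
    [0, 0, 3],
    [0, 0, 6],
    [0, 0, 10],
    [0, 0, 14],
    [0, 0, 18],
    [0, 5, 18],
    [0, 10, 18],
    [0, 15, 18],
    [0, 20, 18],
  ],
  yaw=[0, 0, 0, 0, 0, 0, 0, 0, 0, 0],
)

```text
clock: 16.1
position: [523.5, 4.7, 399.2]
ee_rot: [-0.67, 0.742, 0.001, 0.003]
contact_force: [2.2, 0.2, 0.5]
gripper_width: 59.6
```

>>> apply_moves(
  fingers=[0.3, 0.3, 0.3, 0.3, 0.3, 0.3, 0.3, 0.3, 0.3, 0.3],
  dp=[
    [-2, 5, 2],
    [-4, 10, 4],
    [-5, 15, 4],
    [-7, 20, 4],
    [-9, 25, 4],
    [-11, 30, 4],
    [-13, 35, 4],
    [-14, 40, 4],
    [-15, 43, 4],
    [-15, 43, 4],
  ],
  yaw=[0, 5, 10, 15, 20, 25, 30, 35, 35, 35],
)

```text
clock: 17.1
position: [371.8, 438.2, 439.3]
ee_rot: [0.863, -0.505, -0.002, -0.003]
contact_force: [0.5, -0.5, 0.1]
gripper_width: 60.0
```

Run:
```python
from st import *
st();S=get_image("side");T=get_image("top");np.savez("side6.npz",**S);np.savez("top6.npz",**T)
cv2.imwrite("pics/p6.png",np.vstack([cv2.resize(T["color"][140:290,160:430],(600,333),interpolation=cv2.INTER_CUBIC),cv2.resize(S["color"][150:350,180:500],(416,260),interpolation=cv2.INTER_CUBIC).copy() if 0 else cv2.resize(S["color"][150:350,120:581],(600,260),interpolation=cv2.INTER_CUBIC)]))
```

```text
17.1 [371.8 438.2 439.3] yaw_y -150.6 F [ 0.5 -0.5  0.1] w 60.0 j [ 1.15  0.28 -0.06 -0.   -1.23 -0.63]
```

View pics/p6.png

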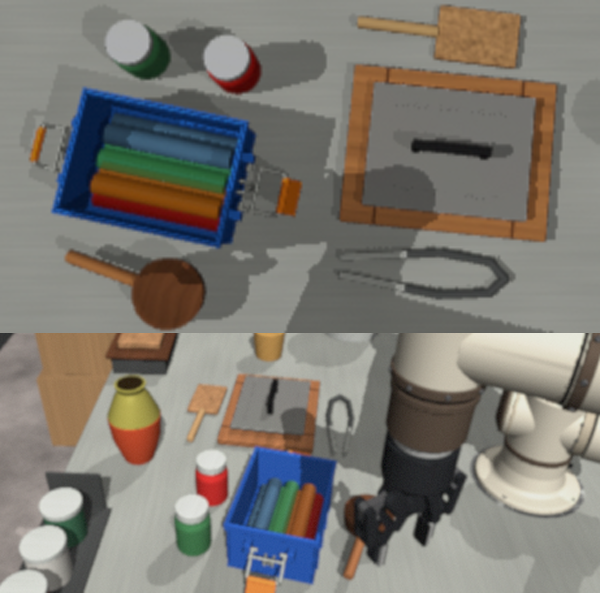

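The picture shows both clips hanging open and the lid flat, right way up and central on the board, with the bystanders in place. I do a last numeric check and hand in.

Run:
```python
from h import *
T=dict(np.load("top6.npz"));f=.45
c=np.array([onz(T,u*f+160-.3,v*f+140-.3,33) for u,v in((373,82),(535,97),(530,220),(362,206))])
print("lid centre",c.mean(0).round(1),"sides",[np.linalg.norm(c[i]-c[(i+1)%4]).round() for i in range(4)],"board 524.5 -199.5")
A=np.load("top0.npz")["color"].astype(int);d=abs(A-T["color"]).max(2)
for n,b in dict(jars=(205,148,280,183),paddle=(318,140,398,172),jacks=(308,250,392,276),vase=(280,80,325,128),mould=(440,182,482,218),block=(188,250,256,290)).items():
    x0,y0,x1,y1=b;print(n,"frac changed",(d[y0:y1,x0:x1]>60).mean().round(3))
job_done()
```

```text
lid centre [ 523.8 -199.5   33. ] sides [np.float64(212.0), np.float64(160.0), np.float64(216.0), np.float64(162.0)] board 524.5 -199.5
jars frac changed 0.002
paddle frac changed 0.0
jacks frac changed 0.0
vase frac changed 0.0
mould frac changed 0.0
block frac changed 0.0
the job is handed in; nothing more can be done
```

The job is done and handed in at about 17 s of the 58 s allowed. I pushed both clips off the lid until they hung open, lifted the lid by its handle, lowered it onto the board until it touched, then released it and moved the arm clear.

Last checks:
- **Clips:** both hang open in the final picture.
- **Lid position:** flat and right way up, its centre measured at (523.8, -199.5) mm against (524.5, -199.5) for the board.
- **Setting down:** the last force I read, at touchdown, was about 9 N in all (6.7 N of it vertical), well under the limits.
- **Other objects:** before-and-after top views show the jars, paddle, jacks, vase, mould and block unmoved.

One check disagreed. Just before lowering, a rough side-view estimate put the lid about 13 mm off the top view's in y. It relied on a corner hidden by the gripper, so I went with the top view. The final top-view measurement fits that choice, but I did not re-measure it from the side.

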